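Hold the bread bin open half way

TASK

Somebody wants to reach into the bread bin, but a jar stands on its lid and the lid drops shut when let go. Take the jar off and stand it upright on the patterned square tile lying on the counter beside the bin, then lift the lid, which has a bar handle, with the gripper fingers to 45 degrees open and keep it there, without disturbing the mug, the oil bottle or the pepper mill. Finish still holding the lid steady at 45 degrees: do not let go.

Things in the scene. Friction and masses are not known exactly. Their poses are not given: they have to be found in the camera images.
- bin: White bread bin, an open-topped box fixed to the counter: 200 mm deep (its x), 280 mm wide (its y), 140 mm high, walls 8 mm. Origin at the centre of its underside; its -x side is the front (towards the robot), z up. A light wooden lid closes it.
- lid: The bin's wooden lid, 204 x 284 x 8 mm, 0.33 to 0.68 kg, hinged along the bin's far (+x) top edge. Origin: middle of the hinge line (in the bin's frame x = 100, z = 140.5 mm), y along the hinge, z square to the lid, leaning from vertical by the opening angle (pitch; 0 shut, stop at 80 degrees). It falls shut from any angle. Top at 149 mm when shut.
- handle (a point): Middle of the round steel bar handle on top of the lid near its front edge, turning with it: 10 mm thick, 110 mm long along its y (parallel to the hinge), on two thin posts 49 mm either side of this point. It is 40 mm above the lid's top face (free space under it); from the hinge 175 mm along the lid and 48 mm square to it. Its z is square to the lid.
- jar: Closed round glass jar with a steel cap, 54 mm in diameter, 100 mm high, 0.15 to 0.31 kg, standing at first on the shut lid behind the handle. Origin at the centre of its underside, z up.
- tile: Square patterned ceramic tile lying flat on the counter to one side (stuck down), 110 mm by 110 mm, 10 mm thick. Origin at the centre of its underside; its x and y run along its sides. Left or right of the bin, the mug being on the other side.
- mug: White mug, 76 mm across, 85 mm high, with a side handle; origin at the centre of its underside. Leave alone.
- oil: Green glass oil bottle, 60 mm across, 200 mm high; origin at the centre of its underside. Leave alone.
- mill: Turned wooden pepper mill, 56 mm across, 155 mm high; origin at the centre of its underside. Leave alone.
There are look-alikes about, which are no part of the job. There is more than one size of the jar; the job needs the largest. Several things look just like the tile: the one meant starts nearest to the robot's base.

How it is judged:
On the way:
1. the jar stands upright on the tile, let go, with the lid still shut (under 0.1 rad) (x of jar in the frame of tile between -0.04 and 0.04 m and y of jar in the frame of tile between -0.04 and 0.04 m and z of jar in the frame of tile between 0.005 and 0.016 m and angle between jar's own z axis and vertical below 0.12 rad and linear speed of jar below 0.03 m/s and contact force between the fingers and jar below 0.1 N and angle between lid's own z axis and vertical below 0.1 rad), for 0.2 s.
At the end, for the whole second after the job is handed in: The gripper's fingers hold the lid (more than 0.8 N on it), open 45 degrees within about 7 degrees (0.66 to 0.91 rad) and steady (under 0.1 rad/s); the jar, let go, stands upright at rest on the tile, its middle within 40 mm of the tile's middle along both of the tile's sides (angle between lid's own z axis and vertical between 0.66 and 0.91 rad and angular speed of lid below 0.1 rad/s and contact force between the fingers and lid above 0.8 N and x of jar in the frame of tile between -0.04 and 0.04 m and y of jar in the frame of tile between -0.04 and 0.04 m and z of jar in the frame of tile between 0.005 and 0.016 m and angle between jar's own z axis and vertical below 0.12 rad and linear speed of jar below 0.03 m/s and contact force between the fingers and jar below 0.1 N); the arm keeps its last pose, push and grip.
It fails at once if the jar is knocked over (angle between jar's own z axis and vertical above 0.7 rad).
It fails at once if the mug is moved more than 30 mm or knocked over (distance of mug from where it was at the start of the episode above 0.03 m or angle between mug's own z axis and vertical above 0.4 rad).
It fails at once if the oil bottle is moved more than 30 mm or knocked over (distance of oil from where it was at the start of the episode above 0.03 m or angle between oil's own z axis and vertical above 0.4 rad).
It fails at once if the pepper mill is moved more than 30 mm or knocked over (distance of mill from where it was at the start of the episode above 0.03 m or angle between mill's own z axis and vertical above 0.4 rad).
It also fails if it takes over 64 s, if anything falls off the work surface, if the arm or the gripper's body presses on something with over 40 N, if the wrist force passes 120 N, or if a joint passes its speed limit or range.

ROBOT

A 6-joint arm with a two-finger parallel gripper is mounted at the origin on the work surface. World frame = base frame: x ahead of the robot, y to its left, z up, the work surface at z = 0. Lengths are in m, angles in rad, forces in N, time in s.
With the tool pointing down it reaches from about 0.375 to 0.9 m from the base axis. Payload 3.1 kg.
Tool frame: the origin (TCP) lies midway between the tips of the shut fingers; the grasp point (between the pads) lies 19 mm behind it; z points along the fingers, y is the line along which they close (so a half turn about z gives the same grasp; the last joint's range is limited). The gripper opens to 87 mm and grips with 3 to 60 N. Pads are 19 mm wide; open, the fingers measure 117 mm over their backs; the gripper's body (75 mm by 190 mm) begins 51 mm behind the grasp point.
Start: joints at [-1.409, 0.527, 1.433, -0, 1.181, -0.178], TCP at [0.209, -0.589, 0.223] pointing down, gripper open.
Joint ranges: [-3.08, 3.08], [-0.75, 2.2], [0.22, 2.44], [-1.43, 4.57], [0, 2.65], [-2.85, 2.85]. Speed limits (rad/s): [2.79, 2.79, 3.14, 3.14, 3.14, 3.14].

INTERFACE

Orientations are given as a unit quaternion [x, y, z, w].
In Python, from rig import robot gives the robot as it stands. The module is installed in compiled form; this text tells all that it offers.
- The arm moves only by the tool play_rows, never from a script. Its arguments are lists of equal length, an entry for each row: "gripper": the closure, from -1 (fully open) to 1 (shut); "delta_pos": the shift along the tool's x, y, z in cm, a list of three; "turn": the turn, a rotation vector about the tool's x, y, z in rad, a list of three. A call has 1 to 12 rows; each row is the pose to reach, as a shift and turn from the pose commanded when the call began, along the tool's axes at that moment; what a row does not reach only later rows make up. A row lasts 1/8 s, in which the tool goes at most 62.5 mm and 10.7 degrees, less where a joint would pass 70% of its speed; a pose out of reach is approached as far as the arm can. A call with a gripper value outside its range is refused whole. The fingers move at their own pace and stop on an object; "squeeze" is the grip in N (left out, the last holds). Time passes only in rows, so rows that repeat a pose let the fingers close. It gives the time, the measured TCP pose, the force, the opening and the grip force at its end, in the units of the state.
- robot.get_obs(): the state, without advancing time (a new reading comes with each control period).
- robot.camera(name): name is "scene" or "top" or "wrist"; returns a dict with "color" (384x512x3 uint8, red, green, blue), "vfov" (degrees; the focal length in pixels is half the picture's height over the tangent of half this angle, whatever the lens; pixels are square), "cx", "cy" (the principal point, pixels), "R" (3x3) and "t" (3): a world point X has camera coordinates R X + t. Camera axes: x right, y down, z forward; pixel columns grow to the right and rows downward; lengths in m; the calibration is good to about 2 mm. A picture is of the moment at which its call begins. There is no depth.
- robot.hand_in(): hands the job in; it is judged then, once.
The state is a dict: "time": time; "q": joint angles; "joint_velocities": joint speeds; "joint_torque": joint torques, N m; "position": TCP position; "tool_rot": TCP orientation; "ft_force": force on the tool from outside, world axes, zero at the start; "moment": the same for the moment, N m; "grip_width": finger opening in m; "grip_force": force on a finger pad.
Only numpy, scipy, OpenCV 4.12 (cv2) and the standard library are available. Lean on these libraries where they do the work, as an engineer would, in place of code of your own. Each camera call takes 0.05 s, during which the arm holds its last target. There are 200 camera calls.

## Working session

There is one attempt and no reset: what is moved stays moved. The work goes in short steps, Python scripts to look and compute and a tool call to move; the robot and the scene stay as the last step left them, time stands still between calls to the robot, and variables do not carry over. Pictures are saved under pics/ and viewed, at most 10 in all, crops included, and the job is handed in when it is done.

Besides the shell and the picture viewer there is one more tool, called as name(argument=value, ...) on one line, values as JSON. play_rows: Moves the arm, as the interface text tells. Its arguments: {"type":"object","properties":{"gripper":{"type":"array","items":{"type":"number"}},"delta_pos":{"type":"array","items":{"type":"array","items":{"type":"number"}}},"turn":{"type":"array","items":{"type":"array","items":{"type":"number"}}},"squeeze":{"type":"number"}},"required":["gripper","delta_pos","turn"]}

```bash
mkdir -p pics; cat > h.py <<'E'
import numpy as np, cv2, json, pickle
from scipy.spatial.transform import Rotation as Ro
def snap(n,f):
    from rig import robot
    c=robot.camera(n); cv2.imwrite(f'pics/{f}.png',cv2.cvtColor(c['color'],cv2.COLOR_RGB2BGR)); pickle.dump(c,open(f'pics/{f}.pkl','wb')); return c
def ld(f): return pickle.load(open(f'pics/{f}.pkl','rb'))
def ray(c,u,v):
    f=c['color'].shape[0]/2/np.tan(np.radians(c['vfov'])/2)
    R=np.array(c['R']);t=np.array(c['t'])
    return -R.T@t, R.T@np.array([(u-c['cx'])/f,(v-c['cy'])/f,1])
def atz(c,u,v,z):
    o,d=ray(c,u,v); return (o+d*(z-o[2])/d[2]).round(4)
def proj(c,X):
    f=c['color'].shape[0]/2/np.tan(np.radians(c['vfov'])/2)
    p=np.array(c['R'])@np.array(X)+np.array(c['t']); return (p[:2]/p[2]*f+[c['cx'],c['cy']]).round(1)
E
python3 - <<'E'
from h import *
a=snap('scene','s0');b=snap('top','t0')
for c in(a,b):print(c['vfov'],c['cx'],c['cy'],ray(c,256,192))
im=np.hstack([cv2.imread('pics/s0.png'),cv2.imread('pics/t0.png')])
cv2.imwrite('pics/t0b.png',cv2.resize(cv2.imread('pics/t0.png'),(800,600),interpolation=cv2.INTER_CUBIC))
from rig import robot
print(robot.get_obs())
E
```

```text
46.75748031512268 258.3833238150565 199.39294517674287 (array([1.15305779, 0.88258413, 0.88046606]), array([-0.49568301, -0.65871842, -0.56629874]))
42.926635150401125 257.3956081382693 189.86361096357908 (array([0.43006265, 0.06035579, 1.64565414]), array([ 0.07660615,  0.02350553, -0.99679802]))
{'time': 0.1, 'q': array([-1.40847868e+00,  5.28402597e-01,  1.43376883e+00, -1.91561036e-05,
        1.18141247e+00, -1.78527067e-01]), 'joint_velocities': array([-0.00164552, -0.00212404, -0.00362403,  0.00059244,  0.00012847,
        0.00164811]), 'joint_torque': array([ 1.31764773e-04, -4.40984237e+01, -1.77151287e+01,  6.34513004e-02,
        5.33836358e-02, -3.51773292e-05]), 'position': array([ 0.20882489, -0.58837843,  0.22165313]), 'tool_rot': array([ 9.85512117e-01,  1.69602113e-01, -7.88021568e-07, -9.95660448e-04]), 'ft_force': array([-1.14941505, -0.72639993,  0.45159469]), 'moment': array([-0.03276192, -0.03528573,  0.01365598]), 'grip_force': 0.0, 'grip_width': 0.08694785783699302}
```

View pics/t0b.png

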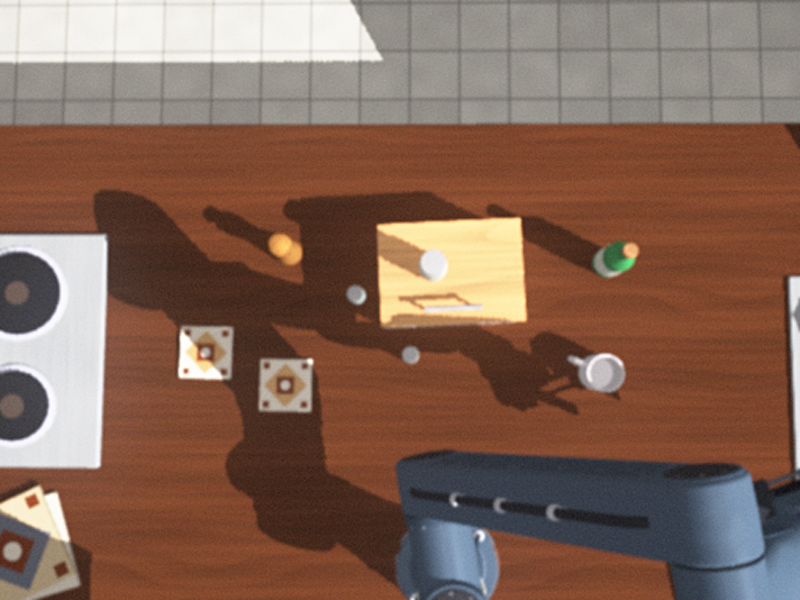

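View pics/s0.png

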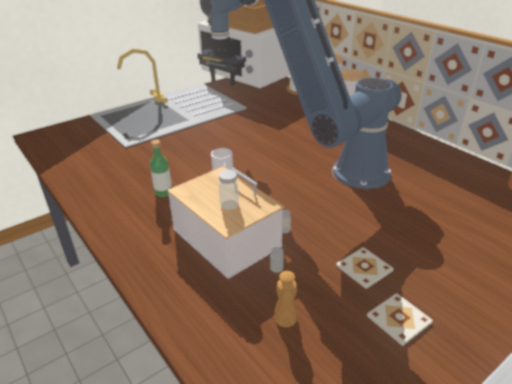

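The top view shows the bin lid with the large jar at (433,264), its handle at (450,307), the mug at (602,372), the oil at (615,258) and the mill at (285,250). Jar candidates are the one on the lid and two small ones on the counter at (356,295) and (411,355). The largest, on the lid, is the one meant. Tile candidates are (206,352) and (286,385), and I'll check their distances from the base along with an enlarged crop.

```bash
python3 - <<'E'
from h import *
c=ld('t0');s=1.5625;s0=ld('s0')
P=lambda n,u,v,z:print(n,atz(c,u/s,v/s,z))
for n,u,v,z in [('tileA',206,352,.01),('tileB',286,385,.01),('BL',12,551,.01),('lidc1',376,224,.149),('lidc2',521,217,.149),('lidc3',526,322,.149),('lidc4',380,328,.149),('jartop',433,264,.249),('hl',424,307,.189),('hr',482,308,.189),('mug',602,372,.085),('oil',630,251,.2),('mill',280,245,.155)]:P(n,u,v,z)
print('base px',proj(c,[0,0,0])*s)
for u,v in[(365,266),(399,318)]:print('scene tile',atz(s0,u,v,.01))
for p in [(270,196),(180,196)]:pass
im=cv2.imread('pics/t0.png')[125:275,100:350];a=cv2.resize(im,(800,480),interpolation=cv2.INTER_CUBIC);cv2.imwrite('pics/t0c.png',a)
im=cv2.imread('pics/s0.png')[130:355,150:450];cv2.imwrite('pics/s0c.png',cv2.resize(im,(800,600),interpolation=cv2.INTER_CUBIC))
E
```

```text
tileA [0.443  0.5157 0.01  ]
tileB [0.3731 0.3421 0.01  ]
BL [0.0218 0.9183 0.01  ]
lidc1 [0.6963 0.1438 0.149 ]
lidc2 [ 0.7102 -0.1433  0.149 ]
lidc3 [ 0.5023 -0.1511  0.149 ]
lidc4 [0.4899 0.1347 0.149 ]
jartop [0.604  0.0327 0.249 ]
hl [0.5287 0.0487 0.189 ]
hr [ 0.5269 -0.062   0.189 ]
mug [ 0.4044 -0.3126  0.085 ]
oil [ 0.6352 -0.3421  0.2   ]
mill [0.6533 0.3333 0.155 ]
base px [446.25   564.0625]
scene tile [0.3743 0.3473 0.01  ]
scene tile [0.4477 0.5204 0.01  ]
```

View pics/t0c.png

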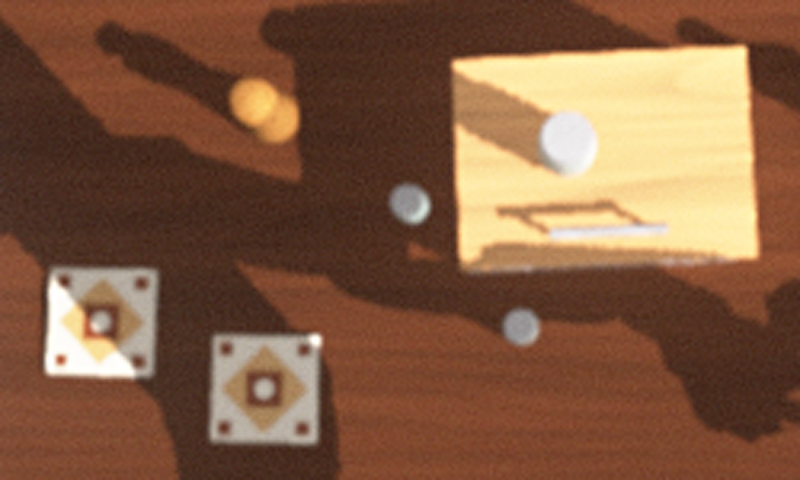

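View pics/s0c.png

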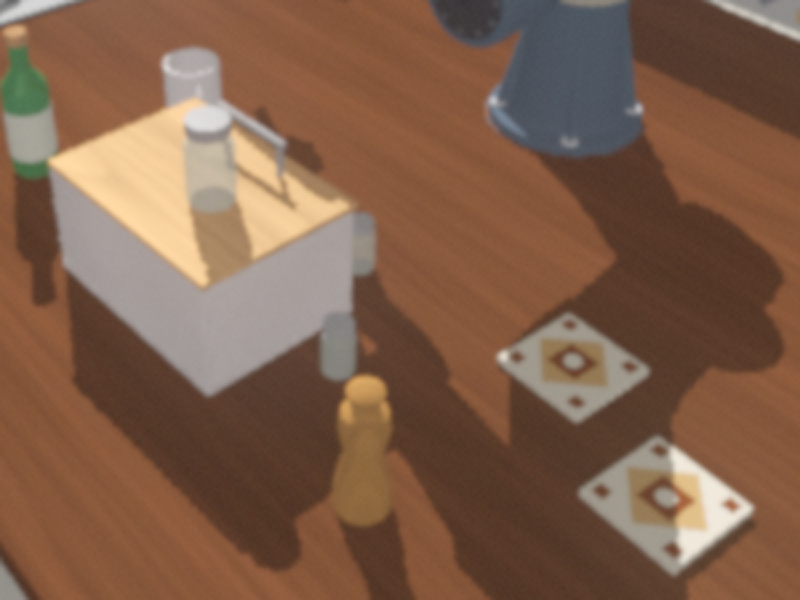

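The crops confirm it: the capped jar on the lid is clearly larger than the two on the counter. The lower tile, crop (264,389) in the top view, lies about 0.51 m from the base, against about 0.68 m for the other, so it's the one meant.

```bash
cat >> h.py <<'E'
def go(target,yaw=None,tilt=None):
    """delta in tool cm to reach world target (TCP), and rotvec to tool-down with x-yaw"""
    from rig import robot
    o=robot.get_obs();R=Ro.from_quat(o['tool_rot'])
    print('pos',o['position'].round(4),'x-yaw',np.arctan2(*R.as_matrix()[1::-1,0]).round(4),'F',np.round(o['ft_force'],1),'w',round(o['grip_width'],4),'gf',round(o['grip_force'],1),'t',o['time'],'q',o['q'].round(2))
    print('delta cm',(R.inv().apply(np.array(target)-o['position'])*100).round(2))
    if yaw is not None:
        W=Ro.from_euler('z',yaw)*Ro.from_euler('x',np.pi)
        print('turn',(R.inv()*W).as_rotvec().round(4))
def tri(c1,p1,c2,p2):
    o1,d1=ray(c1,*p1);o2,d2=ray(c2,*p2)
    s=np.linalg.lstsq(np.c_[d1,-d2],o2-o1,rcond=None)[0]
    a,b=o1+d1*s[0],o2+d2*s[1];return ((a+b)/2).round(4),np.linalg.norm(a-b).round(4)
E
python3 - <<'E'
from h import *
t=ld('t0');s=ld('s0')
T=lambda u,v:(100+u/3.2,125+v/3.2); S=lambda u,v:(150+u*.375,130+v*.375)
print('jar',tri(t,T(568,141),s,S(208,119)),atz(t,*T(568,141),.249),atz(s,*S(208,119),.249))
print('tile',tri(t,T(264,389),s,S(573,362)))
print('hl top/scene',atz(t,*T(551,234),.189),atz(t,*T(667,229),.189),atz(s,*S(285,147),.189))
for u,v in [(353,206),(207,287),(52,162)]:print('lid scene',atz(s,*S(u,v),.149))
for u,v in [(452,61),(745,46),(759,258),(462,264)]:print('lid top',atz(t,*T(u,v),.149))
go([.604,.034,.33],np.pi/2+.045)
E
```

```text
jar (array([0.6048, 0.0312, 0.2444]), np.float64(0.0012)) [0.6037 0.0316 0.249 ] [0.6091 0.0369 0.249 ]
tile (array([0.3721, 0.3447, 0.0077]), np.float64(0.0011))
hl top/scene [0.5237 0.0463 0.189 ] [ 0.5286 -0.0618  0.189 ] [0.5251 0.0527 0.189 ]
lid scene [0.5009 0.1363 0.149 ]
lid scene [0.6934 0.1493 0.149 ]
lid scene [ 0.7075 -0.1307  0.149 ]
lid top [0.6941 0.1419 0.149 ]
lid top [ 0.7086 -0.1413  0.149 ]
lid top [ 0.5037 -0.1528  0.149 ]
lid top [0.4973 0.1312 0.149 ]
pos [ 0.2088 -0.5884  0.2217] x-yaw 0.3409 F [-1.1 -0.7  0.5] w 0.0869 gf 0.0 t 0.1 q [-1.41  0.53  1.43 -0.    1.18 -0.18]
delta cm [ 58.05 -45.47 -10.73]
turn [-0.0015 -0.0015 -1.2749]
```

play_rows(gripper=[-1,-1,-1,-1,-1,-1,-1,-1,-1,-1,-1,-1], delta_pos=[[0,0,-5],[4,-3,-10.7],[10,-7.5,-10.7],[15,-11.5,-10.7],[20,-15.5,-10.7],[25,-19.5,-10.7],[30,-23.5,-10.7],[35,-27.5,-10.7],[40,-31.5,-10.7],[45,-35.5,-10.7],[50,-39.5,-10.7],[54,-42.5,-10.7]], turn=[[0,0,0],[0,0,-0.1],[0,0,-0.22],[0,0,-0.34],[0,0,-0.46],[0,0,-0.58],[0,0,-0.7],[0,0,-0.82],[0,0,-0.94],[0,0,-1.06],[0,0,-1.18],[0,0,-1.275]])

```text
time: 1.6
position: [0.5647, -0.0241, 0.3293]
tool_rot: [0.69, 0.724, -0.0, -0.0]
ft_force: [0.6, -0.4, 0.6]
grip_width: 0.087
grip_force: 0.0
```

```bash
python3 -c "
from h import *
go([.605,.033,.33],np.pi/2+.047)"
```

```text
pos [ 0.5647 -0.0241  0.3293] x-yaw 1.6193 F [ 0.6 -0.4  0.6] w 0.087 gf 0.0 t 1.6 q [-0.24  0.34  1.44 -0.    1.36 -0.29]
delta cm [ 5.5   4.3  -0.08]
turn [-0.0005  0.0001  0.0015]
```

play_rows(gripper=[-1,-1,-1,-1], delta_pos=[[2.5,2,0],[5,4,0],[5,4,0],[5,4,0]], turn=[[0,0,0],[0,0,0],[0,0,0],[0,0,0]])

```text
time: 2.1
position: [0.6012, 0.0254, 0.329]
tool_rot: [0.691, 0.723, -0.001, -0.0]
ft_force: [-0.0, -0.1, 0.4]
grip_width: 0.0872
grip_force: 0.0
```

```bash
python3 -c "
from h import *
c=snap('wrist','w1')
go([.605,.033,.2],np.pi/2+.047)
for p in ([.605,.033,.249],[.605,.033,.149],[.527,-.004,.189]):print(proj(c,p))
print(ray(c,256,192))"
```

```text
pos [0.6012 0.0251 0.3292] x-yaw 1.6152 F [-0.8  0.2  0.5] w 0.087 gf 0.0 t 2.15 q [-0.14  0.4   1.35 -0.    1.39 -0.19]
delta cm [ 0.78  0.43 12.92]
turn [-0.0013  0.0003 -0.0026]
[255.8 191.4]
[254.9 171.2]
[187.5 205.5]
(array([0.59913598, 0.09743244, 0.49016928]), array([ 0.02436112, -0.26033915, -0.96531634]))
```

View pics/w1.png

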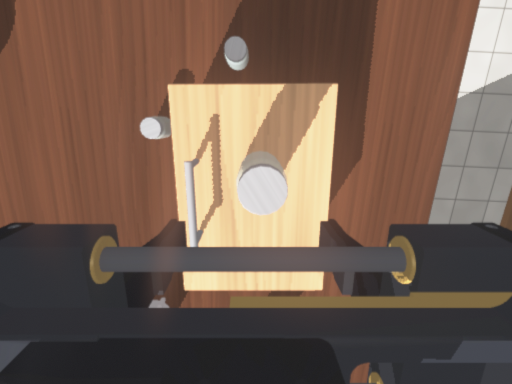

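The wrist view shows the jar cap at (263,190) and the handle bar from (190,163) to about (194,246). Now I'll refine both positions.

```bash
python3 -c "
from h import *
c=ld('w1')
print('jar',atz(c,263,190,.249),'bar',atz(c,190,163,.189),atz(c,194,245,.189))
for p in ((170,85),(335,84),(325,291),(186,291)):print(atz(c,*p,.149))
go(list(atz(c,263,190,.249)[:2])+[.2],np.pi/2+.047)"
```

```text
jar [0.6116 0.0346 0.249 ] bar [0.5307 0.0466 0.189 ] [ 0.5341 -0.0547  0.189 ]
[0.4994 0.1319 0.149 ]
[0.6945 0.142  0.149 ]
[ 0.716  -0.1397  0.149 ]
[ 0.5129 -0.1493  0.149 ]
pos [0.6012 0.0251 0.3292] x-yaw 1.6152 F [-0.8  0.2  0.5] w 0.087 gf 0.0 t 2.15 q [-0.14  0.4   1.35 -0.    1.39 -0.19]
delta cm [ 0.91  1.1  12.92]
turn [-0.0013  0.0003 -0.0026]
```

play_rows(gripper=[-1,-1,-1,-1,-1,-1], delta_pos=[[0.9,0.8,3],[0.9,0.8,6],[0.9,0.8,9],[0.9,0.8,12],[0.9,0.8,12.9],[0.9,0.8,12.9]], turn=[[0,0,0],[0,0,0],[0,0,0],[0,0,0],[0,0,0],[0,0,0]])

```text
time: 2.9
position: [0.6092, 0.0344, 0.2006]
tool_rot: [0.691, 0.722, -0.0, -0.0]
ft_force: [0.2, -0.0, -0.1]
grip_width: 0.087
grip_force: 0.0
```

play_rows(gripper=[0,0.3,0.5,0.6,0.7,0.8,0.8,0.8], delta_pos=[[0,0,0],[0,0,0],[0,0,0],[0,0,0],[0,0,0],[0,0,0],[0,0,0],[0,0,0]], turn=[[0,0,0],[0,0,0],[0,0,0],[0,0,0],[0,0,0],[0,0,0],[0,0,0],[0,0,0]], squeeze=20)

```text
time: 3.9
position: [0.6097, 0.0351, 0.2008]
tool_rot: [0.691, 0.723, 0.0, 0.0]
ft_force: [-0.1, 0.0, 2.9]
grip_width: 0.053
grip_force: 20.0
```

```bash
python3 -c "
from h import *
go([.373,.345,.3])"
```

```text
pos [0.6097 0.0351 0.2008] x-yaw 1.6158 F [-0.1  0.   2.9] w 0.053 gf 20.0 t 3.9 q [-0.13  0.53  1.49  0.    1.12 -0.17]
delta cm [ 32.02 -22.24  -9.93]
```

play_rows(gripper=[0.8,0.8,0.8,0.8,0.8,0.8,0.8,0.8,0.8,0.8,0.8,0.8], delta_pos=[[0,0,-1],[0,0,-4],[0,0,-7],[0,0,-10],[3,-2,-10],[7,-5,-10],[11,-7.7,-10],[16,-11.1,-10],[21,-14.6,-10],[26,-18.1,-10],[30,-20.8,-10],[32,-22.2,-10]], turn=[[0,0,0],[0,0,0],[0,0,0],[0,0,0],[0,0,0],[0,0,0],[0,0,0],[0,0,0],[0,0,0],[0,0,0],[0,0,0],[0,0,0]])

```text
time: 5.4
position: [0.3709, 0.3462, 0.3006]
tool_rot: [0.69, 0.724, -0.0, -0.0]
ft_force: [2.0, 0.1, -2.4]
grip_width: 0.0526
grip_force: 20.0
```

play_rows(gripper=[0.8,0.8], delta_pos=[[0,0,0],[0,0,0]], turn=[[0,0,0],[0,0,0]])

```text
time: 5.65
position: [0.3735, 0.3442, 0.3005]
tool_rot: [0.691, 0.723, -0.0, 0.0]
ft_force: [0.1, -0.1, -2.2]
grip_width: 0.0534
grip_force: 20.0
```

```bash
python3 -c "
from h import *
snap('scene','s2');cv2.imwrite('pics/s2c.png',cv2.resize(cv2.imread('pics/s2.png')[130:355,150:450],(800,600)))
go([.373,.345,.064])"
```

```text
pos [0.3738 0.3441 0.3005] x-yaw 1.6149 F [ 0.6 -0.  -1.7] w 0.0534 gf 20.0 t 5.7 q [ 0.52  0.28  1.62 -0.    1.24  0.48]
delta cm [ 0.11 -0.08 23.65]
```

View pics/s2c.png

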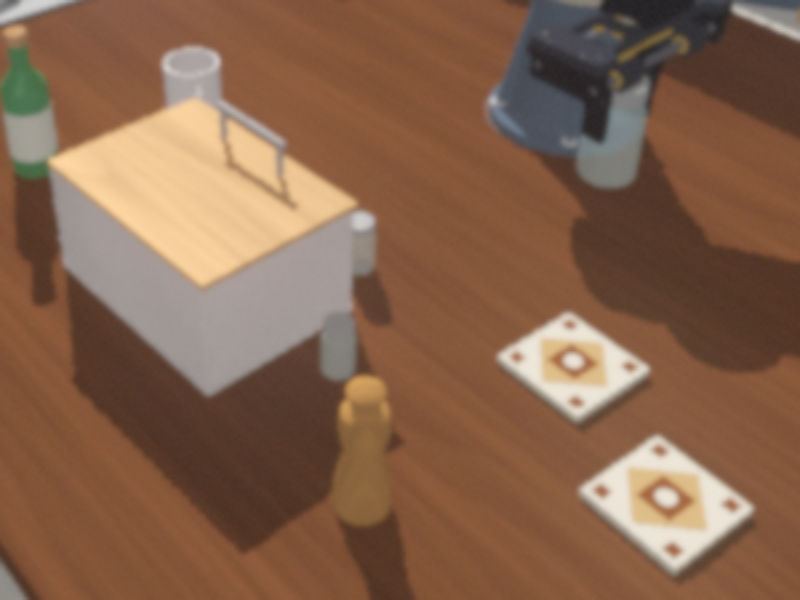

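The jar is held upright above the tile, with its bottom near (608,180) in the crop. Next I lower it.

play_rows(gripper=[0.8,0.8,0.8,0.8,0.8,0.8,0.8,0.8], delta_pos=[[0,0,4],[0,0,9],[0,0,14],[0,0,18],[0,0,21],[0,0,22.5],[0,0,23.2],[0,0,23.2]], turn=[[0,0,0],[0,0,0],[0,0,0],[0,0,0],[0,0,0],[0,0,0],[0,0,0],[0,0,0]])

```text
time: 6.7
position: [0.3739, 0.3448, 0.0689]
tool_rot: [0.691, 0.723, 0.0, 0.0]
ft_force: [-0.0, 0.5, -1.5]
grip_width: 0.053
grip_force: 20.0
```

play_rows(gripper=[0.8,0.8,0.8,0.8,0.8], delta_pos=[[0,0,0.2],[0,0,0.4],[0,0,0.5],[0,0,0.6],[0,0,0.6]], turn=[[0,0,0],[0,0,0],[0,0,0],[0,0,0],[0,0,0]])

```text
time: 7.32
position: [0.3732, 0.3448, 0.0625]
tool_rot: [0.691, 0.723, -0.0, -0.0]
ft_force: [-0.1, -0.1, -1.1]
grip_width: 0.0528
grip_force: 20.0
```

Barely touching or a hair above, so I lower another 1 mm.

play_rows(gripper=[0.8,0.8,0.8], delta_pos=[[0,0,0.1],[0,0,0.15],[0,0,0.15]], turn=[[0,0,0],[0,0,0],[0,0,0]])

```text
time: 7.7
position: [0.3734, 0.3448, 0.0623]
tool_rot: [0.691, 0.723, 0.0, 0.0]
ft_force: [-2.0, -1.0, 8.7]
grip_width: 0.0533
grip_force: 20.0
```

Contact felt (8.7 N). Opening and rising.

play_rows(gripper=[0.1,-0.2,-0.5,-0.8,-1,-1,-1,-1], delta_pos=[[0,0,-0.1],[0,0,-0.1],[0,0,-0.1],[0,0,-0.1],[0,0,-0.1],[0,0,-0.1],[0,0,-0.1],[0,0,-0.1]], turn=[[0,0,0],[0,0,0],[0,0,0],[0,0,0],[0,0,0],[0,0,0],[0,0,0],[0,0,0]])

```text
time: 8.7
position: [0.3733, 0.3447, 0.0621]
tool_rot: [0.691, 0.723, -0.0, 0.0]
ft_force: [-0.3, 0.1, -0.8]
grip_width: 0.0869
grip_force: 0.0
```

play_rows(gripper=[-1,-1,-1,-1,-1,-1,-1], delta_pos=[[0,0,-1],[0,0,-3],[0,0,-7],[0,0,-12],[0,0,-18],[0,0,-23],[0,0,-24]], turn=[[0,0,0],[0,0,0],[0,0,0],[0,0,0],[0,0,0],[0,0,0],[0,0,0]])

```text
time: 9.57
position: [0.3748, 0.3458, 0.3067]
tool_rot: [0.691, 0.723, 0.004, 0.001]
ft_force: [-0.4, 0.1, -0.9]
grip_width: 0.0869
grip_force: 0.0
```

```bash
python3 -c "
from h import *
snap('scene','s3');cv2.imwrite('pics/s3c.png',cv2.resize(cv2.imread('pics/s3.png')[130:355,150:450],(800,600)))
go([.530,-.004,.3],np.pi/2+.045)"
```

```text
pos [0.3743 0.3455 0.3058] x-yaw 1.616 F [-0.1 -0.2  0.3] w 0.0872 gf 0.0 t 9.625 q [0.53 0.27 1.61 0.   1.25 0.48]
delta cm [-35.62  13.97   0.55]
turn [ 0.0063 -0.0033  0.0002]
```

View pics/s3c.png

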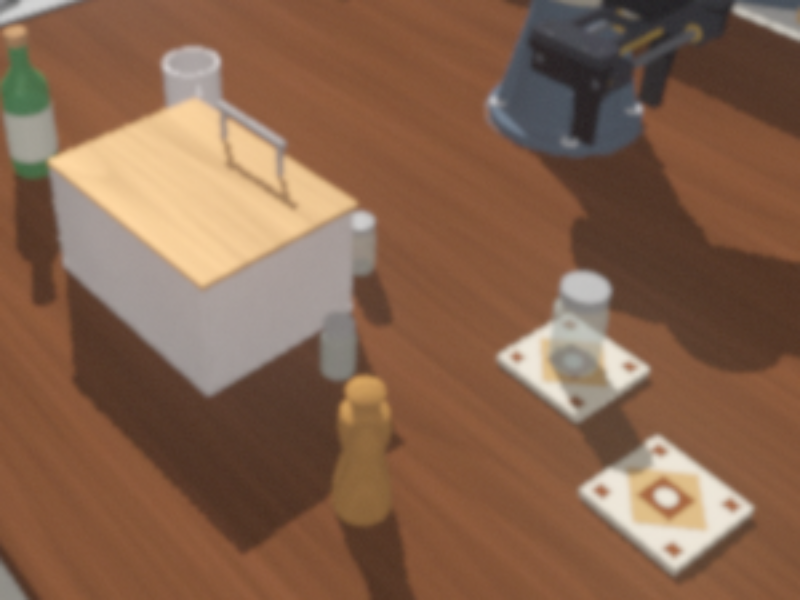

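The jar stands upright in the middle of the tile, with its bottom near (573,360), and the lid is shut. Next, over to the handle.

play_rows(gripper=[-1,-1,-1,-1,-1,-1,-1,-1,-1,-1,-1], delta_pos=[[-3,1,0.5],[-7,2.8,0.5],[-12,4.7,0.5],[-17,6.7,0.5],[-22,8.6,0.5],[-27,10.6,0.5],[-31,12.2,0.5],[-34,13.3,0.5],[-35.6,14,0.5],[-35.6,14,0.5],[-35.6,14,0.5]], turn=[[0,0,0],[0,0,0],[0,0,0],[0,0,0],[0,0,0],[0,0,0],[0,0,0],[0,0,0],[0,0,0],[0,0,0],[0,0,0]])

```text
time: 11.0
position: [0.5282, -0.0034, 0.2965]
tool_rot: [0.691, 0.723, -0.0, -0.001]
ft_force: [0.4, -0.6, 0.3]
grip_width: 0.087
grip_force: 0.0
```

```bash
python3 -c "
from h import *
c=snap('wrist','w2')
cv2.imwrite('pics/w2b.png',cv2.resize(cv2.imread('pics/w2.png'),(800,600),interpolation=cv2.INTER_CUBIC))
go([.530,-.004,.172],np.pi/2+.045)
for p in ([.53,.05,.189],[.53,-.004,.189]):print(proj(c,p)*1.5625)"
```

```text
pos [ 0.5283 -0.0033  0.2968] x-yaw 1.6172 F [ 0.5 -0.3 -0.7] w 0.0871 gf 0.0 t 11.05 q [-0.22  0.31  1.58  0.    1.25 -0.26]
delta cm [-0.09  0.18 12.48]
turn [-0.0011 -0.0008  0.0014]
[399.53125 217.5    ]
[395.46875 300.3125 ]
```

View pics/w2b.png

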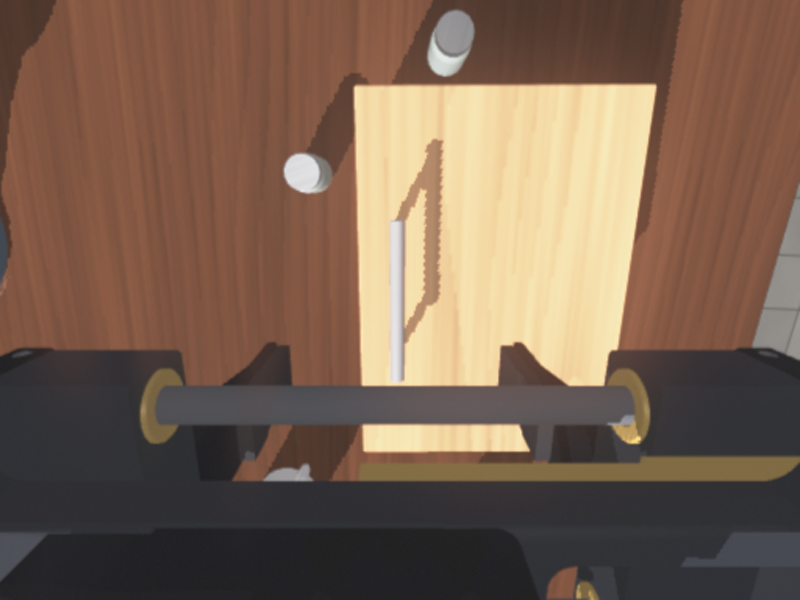

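The bar runs from (397,221) to (398,381), so its middle is about (0.5315, -0.004). The fingers straddle it evenly, so I descend and close gently.

play_rows(gripper=[-1,-1,-1,-1,-1,-1,-1], delta_pos=[[0,0.2,3],[0,0.2,6],[0,0.2,9],[0,0.2,11],[0,0.2,12.2],[0,0.2,12.4],[0,0.2,12.4]], turn=[[0,0,0],[0,0,0],[0,0,0],[0,0,0],[0,0,0],[0,0,0],[0,0,0]])

```text
time: 11.92
position: [0.5316, -0.0043, 0.1737]
tool_rot: [0.691, 0.723, 0.0, 0.001]
ft_force: [-1.3, -0.1, -0.5]
grip_width: 0.0871
grip_force: 0.0
```

play_rows(gripper=[0,0.4,0.6,0.8,1,1,1,1,1], delta_pos=[[0,0,0],[0,0,0],[0,0,0],[0,0,0],[0,0,0],[0,0,0],[0,0,0],[0,0,0],[0,0,0]], turn=[[0,0,0],[0,0,0],[0,0,0],[0,0,0],[0,0,0],[0,0,0],[0,0,0],[0,0,0],[0,0,0]], squeeze=15)

```text
time: 13.05
position: [0.5297, -0.0045, 0.1729]
tool_rot: [0.691, 0.723, -0.001, -0.001]
ft_force: [-2.3, -1.4, 2.5]
grip_width: 0.0093
grip_force: 15.0
```

```bash
python3 -c "
from h import *
go([.531,-.004,.172],np.pi/2+.045)
# arc increments in tool (y=forward, z=down) cm
for d in range(0,46,5):
    t=np.radians(d);print(d,((-17.5*np.cos(t)+4.8*np.sin(t))+17.5).round(2),(-(17.5*np.sin(t)+4.8*np.cos(t)-4.8)).round(2))"
```

```text
pos [ 0.5297 -0.0045  0.1729] x-yaw 1.6163 F [-2.3 -1.4  2.5] w 0.0093 gf 15.0 t 13.05 q [-0.22  0.47  1.72 -0.    0.96 -0.26]
delta cm [0.04 0.13 0.09]
turn [-0.0034 -0.0001  0.0005]
0 0.0 -0.0
5 0.48 -1.51
10 1.1 -2.97
15 1.84 -4.37
20 2.7 -5.7
25 3.67 -6.95
30 4.74 -8.11
35 5.92 -9.17
40 7.18 -10.13
45 8.52 -10.97
```

play_rows(gripper=[1,1,1,1,1,1,1,1,1,1,1,1], delta_pos=[[0,0,0],[0.22,0.22,-0.76],[0,0.48,-1.51],[0,0.78,-2.25],[0,1.1,-2.97],[0,1.45,-3.68],[0,1.84,-4.37],[0,2.26,-5.05],[0,2.7,-5.7],[0,3.17,-6.34],[0,3.67,-6.95],[0,3.67,-6.95]], turn=[[0,0,0],[0,0,0],[0,0,0],[0,0,0],[0,0,0],[0,0,0],[0,0,0],[0,0,0],[0,0,0],[0,0,0],[0,0,0],[0,0,0]], squeeze=25)

```text
time: 14.55
position: [0.5653, -0.0028, 0.2431]
tool_rot: [0.691, 0.723, -0.002, -0.002]
ft_force: [-7.6, -1.8, 2.8]
grip_width: 0.0089
grip_force: 25.0
```

play_rows(gripper=[1,1,1,1,1,1,1,1,1,1], delta_pos=[[0,0.52,-0.6],[0,1.07,-1.16],[0,1.65,-1.7],[0,2.25,-2.22],[0,2.87,-2.71],[0,3.51,-3.18],[0,4.17,-3.61],[0,4.85,-4.02],[0,4.85,-4.02],[0,4.85,-4.02]], turn=[[0,0,0],[0,0,0],[0,0,0],[0,0,0],[0,0,0],[0,0,0],[0,0,0],[0,0,0],[0,0,0],[0,0,0]])

```text
time: 15.8
position: [0.6154, -0.0005, 0.2853]
tool_rot: [0.691, 0.723, -0.0, 0.0]
ft_force: [-7.8, 0.0, 9.9]
grip_width: 0.009
grip_force: 25.0
```

```bash
python3 -c "
from h import *
snap('scene','s4');cv2.imwrite('pics/s4c.png',cv2.resize(cv2.imread('pics/s4.png')[90:330,130:450],(800,600)))
go([.613,-.0,.282])"
```

```text
pos [ 6.154e-01 -5.000e-04  2.853e-01] x-yaw 1.6163 F [-8.2  0.3  7.8] w 0.0088 gf 25.0 t 15.85 q [-0.18  0.45  1.38 -0.    1.31 -0.23]
delta cm [ 0.06 -0.24  0.33]
```

View pics/s4c.png

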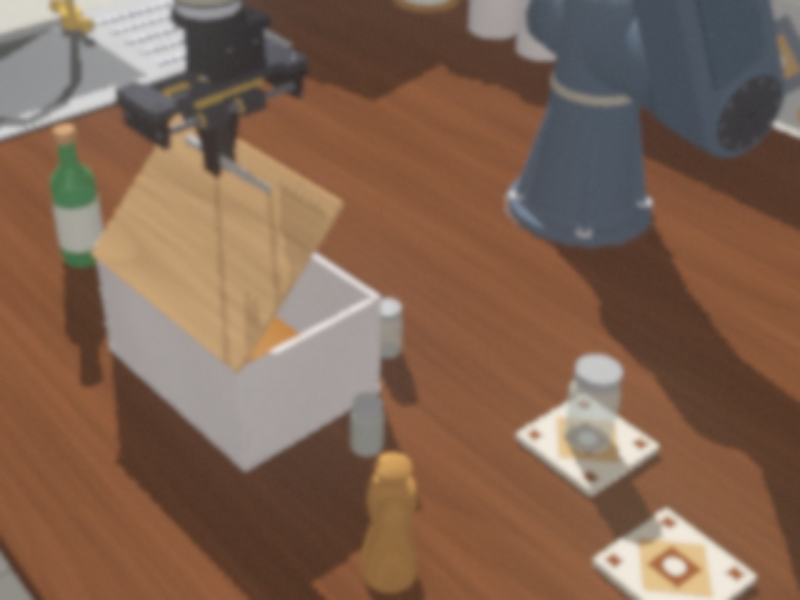

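The lid is at about 45.6° by the bar's displacement, the jar is centred on the tile, and nothing else has moved. I'll let it settle and hand in.

play_rows(gripper=[1,1,1,1,1,1], delta_pos=[[0,0,0],[0,0,0],[0,0,0],[0,0,0],[0,0,0],[0,0,0]], turn=[[0,0,0],[0,0,0],[0,0,0],[0,0,0],[0,0,0],[0,0,0]])

```text
time: 16.6
position: [0.6154, -0.0004, 0.2853]
tool_rot: [0.691, 0.723, -0.0, -0.0]
ft_force: [-7.8, -1.0, 9.6]
grip_width: 0.0089
grip_force: 25.0
```

```bash
python3 -c "
from h import *
go([.615,0,.285])
from rig import robot
print(robot.hand_in())"
```

```text
pos [ 6.154e-01 -4.000e-04  2.853e-01] x-yaw 1.6163 F [-7.8 -1.   9.6] w 0.0089 gf 25.0 t 16.6 q [-0.18  0.45  1.38 -0.    1.31 -0.23]
delta cm [ 0.05 -0.03  0.03]
the job is handed in; nothing more can be done
None
```

I handed the job in at 16.6 s with the jar standing upright on the nearest tile and the gripper still holding the lid steady at about 45°; the hand-in gave no verdict.

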